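Set four hand stamps over their own prints

ROBOT

A 6-joint arm with a two-finger parallel gripper is mounted at the origin on the work surface. World frame = base frame: x ahead of the robot, y to its left, z up, the work surface at z = 0. Lengths are in m, angles in rad, forces in N, time in s.
With the tool pointing down it reaches from about 0.2 to 0.875 m from the base axis. Payload 3.4 kg.
Tool frame: the origin (TCP) lies between the finger pads; the fingertips stand 25 mm ahead of it and the grasp point (between the pads) lies 6 mm ahead of it (r.nose_length is the z of the fingertips in the tool frame, in m); z points along the fingers, x is the direction in which the jaws open and shut, and the axes are right-handed (so a half turn about z gives the same grasp; the last joint's range is limited). The gripper opens to 94 mm and grips with 3 to 60 N. Pads are 16 mm wide; open, the fingers measure 119 mm over their backs; the gripper's body (75 mm by 177 mm) begins 78 mm behind the grasp point.
Start: joints at [-1.307, 0.276, 1.505, -0, 1.361, -0.121], TCP at [0.216, -0.533, 0.23] pointing down, gripper open.
Joint ranges: [-2.89, 2.89], [-0.75, 2.08], [0.22, 2.7], [-1.18, 4.32], [0.11, 2.71], [-2.7, 2.7]. Speed limits (rad/s): [2.57, 2.57, 3.14, 3.14, 3.14, 3.14].

INTERFACE

Orientations are given as a unit quaternion [w, x, y, z].
In Python, from plant import r, gripper_to, inverse_kinematics, vision, models, telemetry gives the robot as it stands. Calls block until the motion is done:
- r.move_to(position, orientation): joint-space move of the TCP to a pose.
- r.move_l(position, rot=None, vel=0.15, guard=None): straight line of the TCP; rot=None keeps the orientation; vel is the mean speed in m/s. With guard (N) it stops when the force on the tool has changed by that much, and returns True; else False.
- r.movej(angles): joint-space move.
- gripper_to(opening, f_grip=None): finger opening in m; f_grip is the grip in N (None keeps the last); returns when the fingers have stopped.
- r.hold(seconds).
- inverse_kinematics(position, orientation): joint angles nearest the present ones, or None.
- vision.snapshot(name): name is "scene" or "top" or "wrist"; returns the picture (420x560x3 uint8, red, green, blue); there is no depth.
- vision.get_calibration(name): a dict with "fx", "fy", "cx", "cy" (pixels), "D" ([k1, k2, p1, p2, k3] as OpenCV has them; the pictures are not rectified), "position" and "orientation" of the camera in the world. Camera axes: x right, y down, z forward; pixel columns grow to the right and rows downward; lengths in m; the calibration is good to about 2 mm. A picture is of the moment at which its call begins: read the wrist's pose just before it. get_calibration takes no time and is no camera call; for the wrist camera it gives the pose at the moment of the call.
A pose or a line that the arm cannot do raises r.PlanningError and nothing moves.
- r.sign_off(): hands the job in, once; it reports no verdict.
Trained networks look in the newest picture that a camera, given by its name, has taken for a name from the list of things; names that differ only in an ending like _2 or _b are one class to them, and where a whole thing is asked for, a point or a joint stands for the part that bears it (a point fixed in the world has none). Each returns a list of dicts, best first, with "score" (0 to 1); they miss things now and then, are a little off and sometimes report something else, mostly with a low value. They report only what shows in the picture. A call takes as long as a camera call. They do not tell look-alikes from the thing itself.
- models.boxes_of(thing, camera): "at" ([x, y, z] in m, in world coordinates, good to about 4 mm: the middle of the surface that is visible of it).
- models.regions_of(thing, camera): "pixels" (420x560 bool, what is visible of it).
- models.mark_of(thing, camera): "at" ([x, y, z] in m, in world coordinates, good to about 4 mm: a listed point, or the origin of a listed thing).
Readings, each from a call of its own:
- telemetry.current_t(): time.
- telemetry.current_joints(): joint angles.
- telemetry.current_dq(): joint speeds.
- telemetry.current_joint_efforts(): joint torques, N m.
- telemetry.current_ee_pos(): TCP position.
- telemetry.current_tool_rot(): TCP orientation.
- telemetry.current_wrist_force(): force on the tool from outside, world axes, zero at the start.
- telemetry.current_torque(): the same for the moment, N m.
- telemetry.current_opening(): finger opening in m.
Only numpy, scipy, OpenCV 4.12 (cv2) and the standard library are available. Lean on these libraries where they do the work, as an engineer would, in place of code of your own. Each camera call takes 0.05 s, during which the arm holds its last target.

TASK

Four hand stamps and four cards, each card carrying the print of one of the stamps, lie about on the printing table. For the second printing, set each stamp face down on the card with its own shape, standing squarely over its print and turned to line up with it, and let go. Leave the gouge and the eraser where they lie.

Things in the scene. Friction and masses are not known exactly. Their poses are not given: they have to be found in the camera images.
- stamp_round: Loose stamp, from above round, a disc 62 mm across. Thick grey lino block, 18 mm; brown wooden bar handle centred on top, 46 mm along x, 18 mm wide along y (pinch it across y), top 56 mm above the underside. About 0.09 kg. Origin: centre of underside, z up. Any turn looks the same.
- stamp_square: Loose stamp, from above square, 56 x 56 mm. Thick grey lino block, 18 mm; brown wooden bar handle centred on top, 46 mm along x, 18 mm wide along y (pinch it across y), top 56 mm above the underside. About 0.09 kg. Origin: centre of underside, z up. Quarter turns look the same.
- stamp_oblong: Loose stamp, from above a plain oblong, 82 mm along its x by 34 mm along its y. Thick grey lino block, 18 mm; brown wooden bar handle centred on top, 46 mm along x, 18 mm wide along y (pinch it across y), top 56 mm above the underside. About 0.09 kg. Origin: centre of underside, z up. Half turns look the same.
- stamp_cross: Loose stamp, from above an equal-armed cross (plus sign), 74 mm from tip to tip along x and along y, arms 24 to 26 mm wide. Thick grey lino block, 18 mm; brown wooden bar handle centred on top, 46 mm along x, 18 mm wide along y (pinch it across y), top 56 mm above the underside. About 0.09 kg. Origin: centre of underside, z up. Quarter turns look the same.
- sheet_round: White card, 94 x 94 mm, 2 mm thick, fixed to the table, with a solid black print in its middle: round, a disc 62 mm across; the print shares the card's centre and axes. Origin: centre of underside, z up; a stamp set on it has its underside 2 mm above this.
- sheet_square: White card, 94 x 94 mm, 2 mm thick, fixed to the table, with a solid black print in its middle: square, 56 x 56 mm; the print shares the card's centre and axes. Origin: centre of underside, z up; a stamp set on it has its underside 2 mm above this.
- sheet_oblong: White card, 94 x 94 mm, 2 mm thick, fixed to the table, with a solid black print in its middle: a plain oblong, 82 mm along its x by 34 mm along its y; the print shares the card's centre and axes. Origin: centre of underside, z up; a stamp set on it has its underside 2 mm above this.
- sheet_cross: White card, 94 x 94 mm, 2 mm thick, fixed to the table, with a solid black print in its middle: an equal-armed cross (plus sign), 74 mm from tip to tip along x and along y, arms 24 to 26 mm wide; the print shares the card's centre and axes. Origin: centre of underside, z up; a stamp set on it has its underside 2 mm above this.
- gouge: Lino gouge lying among the work: dark wooden handle, brass collar, thin steel blade, 128 mm long along its x, 18 mm wide and high. Origin: on the underside, below the middle. Not to be moved.
- eraser: White eraser lying among the work, 46 x 22 x 12 mm, long along its x. Origin: centre of the underside. Not to be moved.
There are look-alikes about, which are no part of the job. Leave any red or turquoise look-alike of the stamp_round alone.

How it is judged:
At the end, for the whole second after the job is handed in: Each stamp stands upright (0.1 rad) and flat on the card of its shape (underside under 6 mm above the card's), within 12 mm of the print's centre; square, oblong and cross turned to fit their prints within 0.2 rad, look-alike turns allowed; all at rest (horizontal distance between stamp_round and sheet_round below 0.012 m and angle between each of stamp_round, stamp_square, stamp_oblong, stamp_cross's own z axis and vertical below 0.1 rad and z of stamp_round in the frame of sheet_round below 0.006 m and linear speed of each of stamp_round, stamp_square, stamp_oblong, stamp_cross below 0.02 m/s and angular speed of each of stamp_round, stamp_square, stamp_oblong, stamp_cross below 0.2 rad/s and horizontal distance between stamp_square and sheet_square below 0.012 m and z of stamp_square in the frame of sheet_square below 0.006 m and (angle between the x axis of stamp_square and the x axis of sheet_square, either way round below 0.2 rad or angle between the x axis of stamp_square and the y axis of sheet_square, either way round below 0.2 rad) and horizontal distance between stamp_oblong and sheet_oblong below 0.012 m and z of stamp_oblong in the frame of sheet_oblong below 0.006 m and angle between the x axis of stamp_oblong and the x axis of sheet_oblong, either way round below 0.2 rad and horizontal distance between stamp_cross and sheet_cross below 0.012 m and z of stamp_cross in the frame of sheet_cross below 0.006 m and (angle between the x axis of stamp_cross and the x axis of sheet_cross, either way round below 0.2 rad or angle between the x axis of stamp_cross and the y axis of sheet_cross, either way round below 0.2 rad)); the robot touches nothing.
It fails at once if the gouge is moved by more than 25 mm (distance of gouge from where it was at the start of the episode above 0.025 m).
It fails at once if the eraser is moved by more than 25 mm (distance of eraser from where it was at the start of the episode above 0.025 m).
It also fails if it takes over 120 s, if anything falls off the work surface, if the arm or the gripper's body presses on something with over 40 N, if the wrist force passes 120 N, or if a joint passes its speed limit or range.

## Working session

There is one attempt and no reset: what is moved stays moved. The work goes in short steps, each a Python script; the robot and the scene stay as the last script left them, time stands still between calls to the robot, and variables do not carry over. Pictures are saved under pics/ and viewed, and the job is handed in when it is done.

```bash
ls; mkdir -p pics; python3 - <<'E'
from plant import r, gripper_to, vision, models, telemetry
import cv2
for n in ("scene","top","wrist"):
    im=vision.snapshot(n); cv2.imwrite(f"pics/{n}0.png",im[:,:,::-1]); c=vision.get_calibration(n); print(n,c)
print(telemetry.current_t())
E
```

```text
pics
scene {'fx': 533.8714436920158, 'fy': 533.8714436920158, 'cx': 275.0033384643656, 'cy': 202.23780266222175, 'D': array([0.03627513, 0.        , 0.        , 0.        , 0.        ]), 'position': array([ 0.98381218, -0.54868419,  1.03567195]), 'orientation': array([-0.27186915,  0.92046814,  0.26907024, -0.08016713])}
top {'fx': 538.5856785937033, 'fy': 538.5856785937033, 'cx': 287.19467990472344, 'cy': 205.4218779589977, 'D': array([-0.0636141,  0.       ,  0.       ,  0.       ,  0.       ]), 'position': array([0.52356857, 0.00769021, 1.15088315]), 'orientation': array([-0.03125077,  0.71457939, -0.69758737,  0.04208983])}
wrist {'fx': 315.8813187593868, 'fy': 315.8813187593868, 'cx': 281.7313619441768, 'cy': 206.77613698812647, 'D': array([-0.03732994,  0.        ,  0.        ,  0.        ,  0.        ]), 'position': array([ 0.27928793, -0.50666438,  0.38387587]), 'orientation': array([ 0.10011859,  0.82307445, -0.55494074, -0.06756844])}
0.15
```

View pics/top0.png

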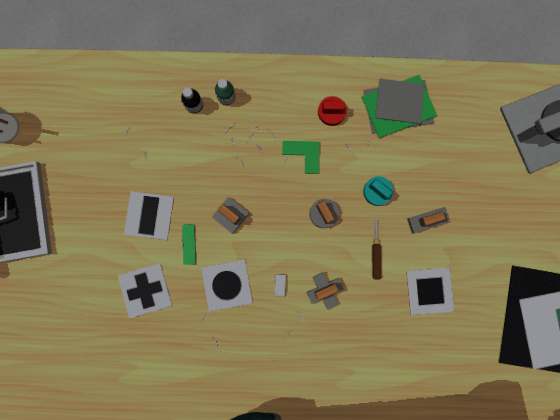

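View pics/scene0.png

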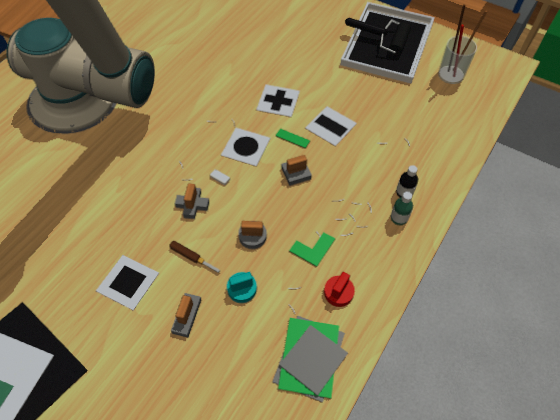

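Top view: the stamps are grey with brown handles at square (231,214), round (325,212), cross (325,291) and oblong (430,220). The cards are at oblong (149,215), cross (145,290), round (227,286) and square (430,292). Next I measure their poses.

```bash
cat > h.py <<'E'
from plant import r, gripper_to, inverse_kinematics, vision, models, telemetry
import numpy as np, cv2
from scipy.spatial.transform import Rotation as R
def Rq(q): return R.from_quat([q[1],q[2],q[3],q[0]]).as_matrix()
def unproj(px,z,c):
    K=np.array([[c['fx'],0,c['cx']],[0,c['fy'],c['cy']],[0,0,1]])
    n=cv2.undistortPoints(np.asarray(px,float).reshape(-1,1,2),K,np.asarray(c['D'])).reshape(-1,2)
    d=np.c_[n,np.ones(len(n))]@Rq(c['orientation']).T
    p=np.asarray(c['position']); s=(z-p[2])/d[:,2]
    return p+d*s[:,None]
def rect(P):  # centre, long-axis angle, size (m) from world xy points
    (cx,cy),(w,h),a=cv2.minAreaRect((P[:,:2]*1000).astype(np.float32))
    a=np.radians(a)
    if h>w: a+=np.pi/2; w,h=h,w
    return np.array([cx,cy])/1000,(a+np.pi/2)%np.pi-np.pi/2,(w/1000,h/1000)
def downq(a): # tool down, tool x at world angle a
    x=np.array([np.cos(a),np.sin(a),0]);z=np.array([0,0,-1.]);y=np.cross(z,x)
    q=R.from_matrix(np.c_[x,y,z]).as_quat(); return [q[3],q[0],q[1],q[2]]
def brown(im):
    h=cv2.cvtColor(im,cv2.COLOR_RGB2HSV); return h
E
python3 - <<'E'
from h import *
im=vision.snapshot("top"); c=vision.get_calibration("top")
for s in ("round","square","oblong","cross"):
  for k in ("stamp_","sheet_"):
    t=k+s
    for d in models.regions_of(t,"top")[:4]:
        m=d["pixels"].astype(np.uint8); ys,xs=np.nonzero(m)
        z=0.002 if k=="sheet_" else 0.03
        P=unproj(np.c_[xs,ys],z,c); ce,a,sz=rect(P)
        print(t,round(d["score"],2),"px",xs.mean().round(),ys.mean().round(),len(xs),"c",ce.round(4),"ang",round(a,3),"sz",np.round(sz,3), im[m>0].mean(0).round())
    print("   mark",[(np.round(d["at"],3),round(d["score"],2)) for d in models.mark_of(t,"top")[:3]])
for t in("gouge","eraser"):
    print(t,[(np.round(d["at"],3),round(d["score"],2)) for d in models.mark_of(t,"top")[:3]])
E
```

```text
stamp_round 0.73 px 378.0 191.0 612 c [ 0.677  -0.1978] ang -0.771 sz [0.058 0.057] [ 20. 108. 104.]
stamp_round 0.67 px 324.0 213.0 643 c [ 0.6266 -0.0856] ang 0.019 sz [0.059 0.055] [92. 77. 64.]
stamp_round 0.56 px 332.0 110.0 694 c [ 0.8472 -0.0993] ang 0.016 sz [0.064 0.06 ] [121.  22.  18.]
   mark [(array([ 0.682, -0.206, -0.004]), 0.92), (array([ 0.858, -0.099,  0.004]), 0.9), (array([ 0.626, -0.088,  0.006]), 0.64)]
sheet_round 0.77 px 227.0 285.0 2001 c [0.4706 0.1152] ang 0.193 sz [0.096 0.095] [105. 105. 108.]
   mark [(array([ 0.471,  0.117, -0.001]), 0.68), (array([ 0.612,  0.286, -0.002]), 0.68), (array([ 0.616,  0.113, -0.005]), 0.53)]
stamp_square 0.77 px 230.0 215.0 685 c [0.6169 0.1098] ang 0.926 sz [0.055 0.055] [94. 80. 69.]
   mark [(array([ 0.619,  0.114, -0.007]), 0.75)]
sheet_square 0.69 px 430.0 291.0 1865 c [ 0.4679 -0.3168] ang -1.475 sz [0.094 0.093] [ 99. 100. 103.]
   mark [(array([ 0.468, -0.318,  0.001]), 0.67)]
stamp_oblong 0.56 px 428.0 220.0 628 c [ 0.6177 -0.3062] ang -1.271 sz [0.087 0.034] [91. 76. 63.]
   mark [(array([ 0.624, -0.311,  0.007]), 0.74)]
sheet_oblong 0.85 px 149.0 215.0 1985 c [0.6145 0.2879] ang -0.108 sz [0.098 0.097] [110. 110. 112.]
   mark [(array([0.613, 0.285, 0.003]), 0.62)]
stamp_cross 0.65 px 325.0 291.0 712 c [ 0.4654 -0.0895] ang 1.261 sz [0.066 0.064] [96. 81. 69.]
   mark [(array([ 0.464, -0.096,  0.003]), 0.77)]
sheet_cross 0.9 px 144.0 291.0 1925 c [0.4548 0.2887] ang 0.305 sz [0.094 0.094] [104. 105. 108.]
sheet_cross 0.42 px 430.0 291.0 1939 c [ 0.4681 -0.3166] ang -1.503 sz [0.097 0.094] [100. 101. 103.]
   mark [(array([0.453, 0.288, 0.002]), 0.91)]
gouge [(array([ 0.551, -0.199,  0.   ]), 0.84)]
eraser [(array([0.471, 0.002, 0.   ]), 0.59)]
```

```bash
cat > meas.py <<'E'
from h import *
def prints(im,c,cards):
    g=cv2.cvtColor(im,cv2.COLOR_RGB2GRAY); out={}
    for n,(u,v) in cards.items():
        m=np.zeros_like(g); m[v-20:v+21,u-20:u+21]=1
        b=((g<45)&(m>0)).astype(np.uint8)
        nl,lab,st,ce=cv2.connectedComponentsWithStats(b); k=1+np.argmax(st[1:,4])
        ys,xs=np.nonzero(lab==k); P=unproj(np.c_[xs,ys],0.002,c)
        ce,a,sz=rect(P); out[n]=(P[:,:2].mean(0),a,sz); print("print",n,len(xs),P[:,:2].mean(0).round(4),ce.round(4),round(a,3),np.round(sz,3))
    return out
def handles(im,c,st_,w=26):
    h=cv2.cvtColor(im,cv2.COLOR_RGB2HSV); out={}
    for n,(u,v) in st_.items():
        m=np.zeros(h.shape[:2],bool); m[v-w:v+w+1,u-w:u+w+1]=1
        b=(m&(h[...,1]>110)&(h[...,0]<14)&(h[...,2]>60)).astype(np.uint8)
        nl,lab,s,ce=cv2.connectedComponentsWithStats(b); k=1+np.argmax(s[1:,4])
        ys,xs=np.nonzero(lab==k); P=unproj(np.c_[xs,ys],0.056,c)
        ce,a,sz=rect(P); Q=P[:,:2]-P[:,:2].mean(0); w_,V=np.linalg.eigh(Q.T@Q); a2=np.arctan2(V[1,1],V[0,1])
        print("handle",n,len(xs),P[:,:2].mean(0).round(4),ce.round(4),round(a,3),"pca",round((a2+np.pi/2)%np.pi-np.pi/2,3),np.round(sz,3)); out[n]=(ce,a,sz)
    return out
E
python3 - <<'E'
from meas import *
im=vision.snapshot("top"); c=vision.get_calibration("top")
prints(im,c,dict(oblong=(149,215),cross=(145,290),round=(227,286),square=(430,292)))
handles(im,c,dict(square=(231,214),round=(325,212),cross=(325,291),oblong=(430,220)))
cv2.imwrite("pics/zoom.png",cv2.resize(im[180:320,110:460],None,fx=2.2,fy=2.2,interpolation=cv2.INTER_CUBIC)[:,:,::-1])
cv2.imwrite("pics/z2.png",np.hstack([cv2.resize(im[v-30:v+30,u-33:u+33],(264,240),interpolation=cv2.INTER_NEAREST) for u,v in((231,214),(325,212))]+[])[:,:,::-1])
E
```

```text
print oblong 538 [0.6158 0.2881] [0.6157 0.288 ] -0.102 [0.079 0.031]
print cross 594 [0.4555 0.2898] [0.456  0.2895] 1.119 [0.063 0.063]
print round 618 [0.4717 0.1163] [0.4723 0.1158] -1.546 [0.057 0.057]
print square 630 [ 0.4678 -0.3169] [ 0.4678 -0.317 ] -1.477 [0.054 0.054]
handle square 174 [0.6183 0.1113] [0.6185 0.1115] 0.923 pca 0.922 [0.044 0.017]
handle round 188 [ 0.628  -0.0856] [ 0.6279 -0.0856] 0.486 pca 0.51 [0.045 0.018]
handle cross 198 [ 0.4651 -0.0912] [ 0.4651 -0.0909] -1.136 pca -1.13 [0.046 0.018]
handle oblong 169 [ 0.6188 -0.3093] [ 0.619  -0.3096] -1.232 pca -1.249 [0.045 0.017]
```

View pics/zoom.png

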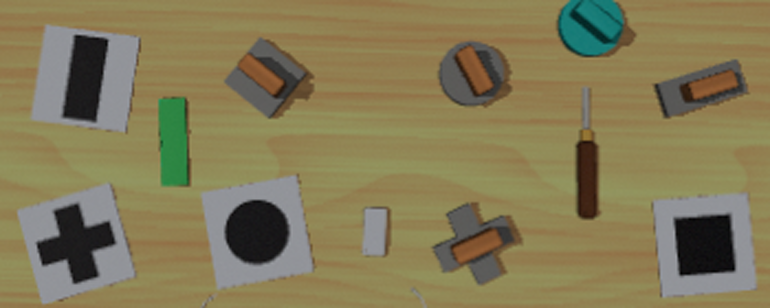

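```bash
cat > pp.py <<'E'
from h import *
ST=dict(square=((.6185,.1115),.923),round=((.628,-.0856),.50),cross=((.4651,-.091),-1.133),oblong=((.619,-.3095),-1.245))
PR=dict(oblong=((.6158,.288),-.104,np.pi),cross=((.4557,.2896),.318,np.pi/2),round=((.472,.1161),.193,None),square=((.4678,-.3169),-1.477,np.pi/2))
H=.2
def pick_place(n,zg=.050):
    (sx,sy),a=ST[n]; (px,py),b,sym=PR[n]
    best=None
    for k in (0,1):
        g=a+np.pi/2+k*np.pi
        j=inverse_kinematics([sx,sy,H],downq(g))
        if j is None: continue
        j=np.array(j)
        for m in ([0] if sym is None else range(int(round(2*np.pi/sym)))):
            t=g+(0 if sym is None else b-a+m*sym)
            if sym is None:
                t=g+np.arctan2(py,px)-np.arctan2(sy,sx)
            q=inverse_kinematics([px,py,H],downq(t))
            if q is None: continue
            q=np.array(q); cost=abs(q-j).max()+.3*abs(q[5])+.3*abs(j[5])
            if best is None or cost<best[0]: best=(cost,g,t,j,q)
    _,g,t,j,q=best; print(n,"j",j.round(2),q.round(2))
    gripper_to(.06,20)
    r.move_to([sx,sy,H],downq(g)); r.move_l([sx,sy,.09],vel=.15)
    print("pick guard",r.move_l([sx,sy,zg],vel=.06,guard=8), telemetry.current_ee_pos().round(4))
    gripper_to(.0,20); print("opening",telemetry.current_opening())
    r.move_l([sx,sy,H],vel=.15); print("lifted opening",telemetry.current_opening())
    r.move_to([px,py,H],downq(t)); r.move_l([px,py,.075],vel=.15)
    print("place guard",r.move_l([px,py,zg+.0015],vel=.03,guard=5), telemetry.current_ee_pos().round(4))
    gripper_to(.05); r.hold(.1); r.move_l([px,py,H],vel=.15); print("t",telemetry.current_t())
E
python3 - <<'E'
from pp import *
pick_place("square")
r.move_to([.35,-.5,.25],downq(0))
im=vision.snapshot("top"); cv2.imwrite("pics/a1.png",im[:,:,::-1])
E
```

```text
square j [ 0.07  0.37  1.44 -0.    1.33  0.72] [-0.72  0.28  1.58 -0.    1.28  0.76]
pick guard False [0.6187 0.1115 0.05  ]
opening 0.017964208791306134
lifted opening 0.017865162425282976
place guard True [ 0.4674 -0.3166  0.052 ]
t 13.4083
```

View pics/a1.png

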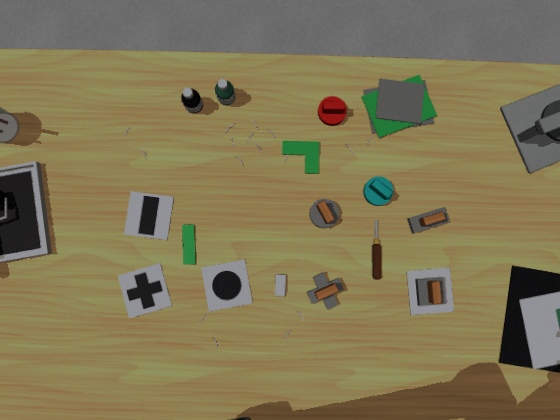

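The square stamp is on its card at (430,292), flat and lined up with it. I'll do the rest the same way.

```bash
python3 - <<'E'
from pp import *
for n in ("oblong","cross","round"): pick_place(n)
r.move_to([.3,-.5,.25],downq(0)); r.hold(.2)
im=vision.snapshot("top"); c=vision.get_calibration("top"); cv2.imwrite("pics/a2.png",im[:,:,::-1])
from meas import handles
for n,v in handles(im,c,dict(oblong=(149,215),cross=(145,290),round=(227,286),square=(434,292))).items():
    print(n,"off mm",((v[0]-np.array(PR[n][0]))*1000).round(1),"ang",round(v[1]-PR[n][1],3))
    m=models.mark_of("stamp_"+n,"top"); print([(np.round(d["at"],3),round(d["score"],2)) for d in m[:4]])
for t in("gouge","eraser"): print(t,[np.round(d["at"],3) for d in models.mark_of(t,"top")[:1]])
cv2.imwrite("pics/a2z.png",cv2.resize(im[180:320,110:460],None,fx=2.2,fy=2.2,interpolation=cv2.INTER_CUBIC)[:,:,::-1])
cv2.imwrite("pics/s2.png",vision.snapshot("scene")[:,:,::-1])
E
```

```text
oblong j [-0.56  0.47  1.28 -0.    1.39 -0.89] [ 0.34  0.45  1.31 -0.    1.38 -1.13]
pick guard False [ 0.6192 -0.3096  0.0501]
opening 0.017919487315129254
lifted opening 0.01806951455195094
place guard True [0.6153 0.2878 0.052 ]
t 26.075
cross j [-0.34  0.14  1.76 -0.    1.24 -0.78] [ 0.44  0.24  1.63 -0.    1.27  0.12]
pick guard False [ 0.4653 -0.0911  0.05  ]
opening 0.01795473733263738
lifted opening 0.01787372943058293
place guard True [0.4552 0.2894 0.052 ]
t 36.6083
round j [-0.25  0.38  1.42 -0.    1.34  0.83] [ 0.1   0.16  1.74 -0.    1.24  0.79]
pick guard False [ 0.6282 -0.0857  0.05  ]
opening 0.01804457324892283
lifted opening 0.01809480317072669
place guard True [0.4715 0.1161 0.052 ]
t 46.75
handle oblong 163 [0.6181 0.2876] [0.6182 0.2878] -0.093 pca -0.119 [0.045 0.017]
handle cross 173 [0.4562 0.2879] [0.4558 0.2882] -1.246 pca -1.262 [0.045 0.017]
handle round 171 [0.4711 0.1164] [0.4715 0.1164] 0.877 pca 0.894 [0.045 0.017]
handle square 194 [ 0.4679 -0.3142] [ 0.4684 -0.3141] 0.078 pca 0.077 [0.045 0.019]
oblong off mm [ 2.4 -0.2] ang 0.011
[(array([0.621, 0.288, 0.007]), 0.67)]
cross off mm [ 0.1 -1.4] ang -1.564
[(array([0.456, 0.287, 0.007]), 0.56)]
round off mm [-0.5  0.3] ang 0.684
[(array([0.472, 0.112, 0.003]), 0.85), (array([ 0.854, -0.101,  0.004]), 0.7), (array([ 0.679, -0.206, -0.001]), 0.55)]
square off mm [0.6 2.8] ang 1.555
[(array([ 0.469, -0.316, -0.001]), 0.84)]
gouge [array([ 0.552, -0.201, -0.004])]
eraser [array([0.472, 0.002, 0.001])]
```

View pics/a2z.png

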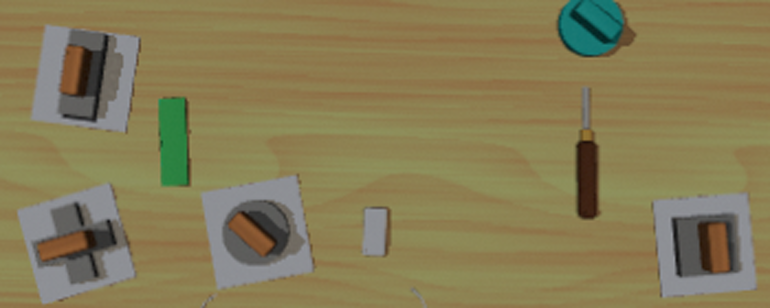

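View pics/s2.png

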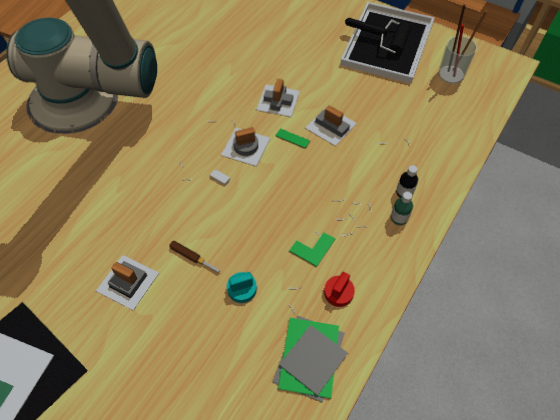

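All four stamps stand flat on their own cards, lined up with their prints and about 3 mm off centre at most. The gouge and eraser haven't moved.

```bash
python3 -c "
from plant import r,telemetry
print(telemetry.current_t(), telemetry.current_wrist_force()); r.sign_off()"
```

```text
49.6417 [-0.53589264  0.21946641  0.72534726]
the job is handed in; nothing more can be done
```

I set all four stamps on their matching cards and handed the job in at about 50 s. I gripped each one across its handle, turned it to its print, lowered it until it touched the card and let go.

- **Position:** in the last top picture the handle centres lie 0.6 to 2.9 mm from the print centres. The limit is 12 mm.
- **Turn:** square, oblong and cross are within about 0.02 rad of their prints, allowing look-alike turns. The limit is 0.2 rad.
- **Upright and flat:** in the last top and scene pictures all four look upright and flat on their cards. I did not measure tilt or height separately.
- **Left alone:** the network finds the gouge and eraser within about 5 mm of where they were, which is about its own error. The red and turquoise look-alikes were not touched.
- **Disagreement:** for the oblong and round stamps, the network's point is about 3 to 4 mm from the handle measurement, also within its error. No check failed.

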